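# Dispense a cleaning tablet into a scoop and hold the slide out

### The job

Set the long-handled scoop down on the worktop with its cup centred under the outlet of the tablet dispenser and let go of it, then pull the dispenser's spring-loaded slide out until its crossbar is level with the two fins (the mark), so that the tablet drops into the scoop. Finish while still holding the slide at the mark, so that no further tablet can load; do not touch the tablet, and leave the mug and the jars where they stand.

Things in the scene. Friction and masses are not known exactly. Their poses are not given: they have to be found in the camera images.
- dispenser: Grey tablet dispenser fixed to the worktop: a rear column (x > 30 mm) carries a deck 76 mm wide, x -85 to 85 mm, underside 62 mm up; the worktop below is free in front and at both sides. On it a white magazine (x -25 to 36 mm, 68 mm wide, top at 209 mm), grey back behind. Origin on the worktop below the slide's pocket at rest; the slide pulls out along its -x, z up.
- outlet (a point): Centre of the lower mouth of the square drop outlet under the deck, 45 mm from the dispenser's origin along its -x, 55 mm above the worktop, roughly mid-way between fins and magazine seen from above; a scoop goes under it from the side. Axes as the dispenser's.
- mark (a point): The mark: mid-way between two small dark upright fins (4 mm thick, 14 mm high) on the two guide rails, 78 mm from the dispenser's origin along its -x. Axes as the dispenser's.
- crossbar (a point): Middle of the dark raised bar (5 mm thick, 9 mm high) across the top of the slide, at rest just in front of the magazine; moves with the slide. At the mark when the slide is out by 45 mm. Axes as the dispenser's.
- slide_grip (a point): Centre of the upright grip block at the front end of the slide, 20 mm (along the pull) x 24 mm (across) x 40 mm high, 86 to 126 mm above the worktop. Below it the slide's tongue is 44 mm wide, top 87 mm up; free all round above that. The magazine begins 95 mm behind its centre, the fins stand 42 mm behind it (at rest). Moves with the slide. Axes as the dispenser's.
- slide (a joint): How far the slide is pulled out, m: 0 at rest, 0.045 at the mark (pocket over the outlet), 0.070 at its stop. A spring pulls it back: about 3.5 N at rest, 7 N at the mark; it flies back when let go. The tablet lies loose in its pocket and drops through the outlet shortly before the mark.
- tablet_center (a point): Centre of the one round pale tablet, 30 mm across, 14 mm high; at the start hidden in the slide's pocket under the magazine.
- scoop_cup (a point): Centre of the cup of the steel scoop, 17 mm above its underside: round cup 72 mm across, 34 mm high, wall 3 mm, open at the top. The scoop's z points up, its straight level handle runs along its -y.
- scoop_grip (a point): Grip point of the scoop on the handle's axis, 110 mm from the cup's centre along the scoop's -y: handle 12 mm wide, 10 mm thick (23 to 33 mm above the worktop), 153 mm long from the cup's centre, with a small foot at its end so that it rests level. Scoop mass about 0.12 kg. Axes as scoop_cup.
- mug: Green mug, 92 mm across, 95 mm high; origin under its middle. A bystander.
- mustard_jar: Glass jar with white lid, 59 mm across, 103 mm high; origin under its centre. A bystander.
- spice_jar: Slim jar with dark cap, 41 mm across, 105 mm high; origin under its centre. A bystander.
There are look-alikes about, which are no part of the job. Leave any orange or red look-alike of the part that bears scoop_cup alone.

How it is judged (in metres and radians):
On the way, in this order (a step that is already met when the one before it is completed fails the run):
1. the scoop stands on the worktop, let go, its cup under the outlet, the slide still in (horizontal distance between scoop_cup and outlet below 0.02 m and height (world z) of scoop_cup below 0.022 m and angle between scoop_cup's own z axis and vertical below 0.1 rad and contact force between the fingers and scoop below 0.1 N and value of joint slide below 0.01 m), for 0.2 s.
2. the tablet has dropped into the scoop (horizontal distance between tablet_center and scoop_cup below 0.034 m and z of tablet_center in the frame of scoop_cup between -0.015 and 0.017 m), for 0.2 s.
At the end, for the whole second after the job is handed in: The fingers still hold the slide, at rest, 40 to 50 mm out (mark at 45 mm, within 5 mm); the tablet lies in the scoop's cup; the scoop stands level on the worktop, not held, its cup's centre within 20 mm of below the outlet's centre (all of step 2 and horizontal distance between scoop_cup and outlet below 0.02 m and height (world z) of scoop_cup below 0.022 m and angle between scoop_cup's own z axis and vertical below 0.1 rad and value of joint slide between 0.04 and 0.05 m and velocity of joint slide between -0.01 and 0.01 m/s and contact force between the fingers and dispenser above 1 N and contact force between the fingers and scoop below 0.1 N); the arm keeps its last pose, push and grip.
It fails at once if the tablet is touched with the fingers (contact force between the fingers and tablet above 0.3 N).
It fails at once if the mug is displaced by more than 30 mm (distance of mug from where it was at the start of the episode above 0.03 m).
It fails at once if the mustard jar is displaced by more than 30 mm (distance of mustard_jar from where it was at the start of the episode above 0.03 m).
It fails at once if the spice jar is displaced by more than 30 mm (distance of spice_jar from where it was at the start of the episode above 0.03 m).
It also fails if it takes over 54 s, if anything falls off the work surface, if the arm or the gripper's body presses on something with over 40 N, if the wrist force passes 120 N, or if a joint passes its speed limit or range.

### The arm

A 6-joint arm with a two-finger parallel gripper is mounted at the origin on a cart in front of the work surface, level with it; the furniture and walls round the work are solid. World frame = base frame: x ahead of the robot, y to its left, z up, the work surface at z = 0. Lengths are in mm, angles in degrees, forces in N, time in s.
With the tool pointing down it reaches from about 300 to 850 mm from the base axis. Payload 4.2 kg.
Tool frame: the origin (TCP) lies midway between the tips of the shut fingers; the grasp point (between the pads) lies 19 mm behind it; x points along the fingers, y is the direction in which the jaws open and shut, and the axes are right-handed (so a half turn about x gives the same grasp; the last joint's range is limited). The gripper opens to 91 mm and grips with 3 to 60 N. Pads are 32 mm wide; open, the fingers measure 118 mm over their backs; the gripper's body (76 mm by 178 mm) begins 60 mm behind the grasp point.
Start: joints at [62.796, 18.312, 89.639, -0, 72.044, -1.146], TCP at [252.592, 516.566, 213.976] pointing down, gripper open.
Joint ranges: [-177.97, 177.97], [-48.28, 115.42], [12.27, 149.76], [-77.06, 257.06], [2.81, 150.46], [-146.56, 146.56]. Speed limits (degrees/s): [147.25, 147.25, 180, 180, 180, 180].

### API

Orientations are given as [roll, pitch, yaw] about the fixed x, y, z axes, in that order (R = Rz(yaw) Ry(pitch) Rx(roll)).
In Python, from workcell import * gives the robot as it stands.
- The arm moves only by the shell command python3 -m handwheel 'ROWS' [FORCE]. ROWS is a JSON object of lists of equal length, an entry for each row: "gripper": the closure, from 0 (fully open) to 1 (shut); "offset": the shift along the tool's x, y, z in mm, a list of three; "rot": the turn, a rotation vector about the tool's x, y, z in degrees, a list of three. A call has 1 to 5 rows; each row is the pose to reach, as a shift and turn from the pose commanded when the call began, along the tool's axes at that moment; what a row does not reach only later rows make up. A row lasts 1/12 s, in which the tool goes at most 41.7 mm and 7.16 degrees, less where a joint would pass 70% of its speed; a pose out of reach is approached as far as the arm can. A call with a gripper value outside its range is refused whole. The fingers move at their own pace and stop on an object; FORCE is the grip in N (left out, the last holds). Time passes only in rows, so rows that repeat a pose let the fingers close. It gives the time, the measured TCP pose, the force and the opening at its end, in the units of the state.
- state(): the state, without advancing time (a new reading comes with each control period).
- grab_frame(name): name is "scene" or "top" or "wrist"; returns the picture (420x560x3 uint8, red, green, blue); there is no depth.
- camera_params(name): a dict with "fx", "fy", "cx", "cy" (pixels), "position" and "attitude" of the camera in the world; the wrist camera has in their place "hand_eye" (4x4, takes a point from camera to tool coordinates, whose origin is the TCP and whose axes are the tool frame's). Camera axes: x right, y up, looking along -z (the intrinsics and any distortion apply to the point x, -y, -z); pixel columns grow to the right and rows downward; lengths in mm; the calibration is good to about 2 mm. A picture is of the moment at which its call begins: read the wrist's pose just before it. camera_params takes no time and is no camera call.
- job_done(): hands the job in, once; it reports no verdict.
The state is a dict: "time_s": time; "qpos": joint angles; "qvel": joint speeds; "effort": joint torques, N m; "ee_pos": TCP position; "ee_rot": TCP orientation; "force": force on the tool from outside, world axes, zero at the start; "torque": the same for the moment, N m; "gripper_width": finger opening in mm.
Only numpy, scipy, OpenCV 4.12 (cv2) and the standard library are available. Lean on these libraries where they do the work, as an engineer would, in place of code of your own. Each camera call takes 0.05 s, during which the arm holds its last target.

## Working session

There is one attempt and no reset: what is moved stays moved. The work goes in short steps, Python scripts to look and compute and a shell command to move; the robot and the scene stay as the last step left them, time stands still between calls to the robot, and variables do not carry over. Pictures are saved under pics/ and viewed, and the job is handed in when it is done.

```bash
mkdir -p pics; python3 - <<'E'
from workcell import *
import cv2,json
print(state())
for n in ("scene","top","wrist"):
    f=grab_frame(n); cv2.imwrite(f"pics/a_{n}.png",f[:,:,::-1]); 
    print(n,camera_params(n))
E
```

```text
{'time_s': 0.0, 'qpos': array([ 6.27943992e+01,  1.83501137e+01,  8.97069677e+01, -1.28294368e-03,
        7.20435656e+01, -1.14485390e+00]), 'qvel': array([ 0.04807802, -0.05982281,  0.13870947, -0.06159389, -0.1663998 ,
       -0.0746593 ]), 'effort': array([-1.50418393e-03, -4.12435162e+01, -2.31977141e+01,  7.26153539e-02,
        4.55036620e-02, -1.09290631e-04]), 'ee_pos': array([252.37339444, 516.08576454, 213.13178925]), 'ee_rot': array([ -90.45051125,   89.89934561, -116.51086152]), 'force': array([-0.39556149, -0.24063374,  0.71803701]), 'torque': array([-0.01769314,  0.02167268, -0.01906488]), 'gripper_width': 91.37156885120993}
scene {'fx': 501.68866462952604, 'fy': 501.68866462952604, 'cx': 281.2214579113181, 'cy': 201.3634625174182, 'position': array([ -75.83099528,  761.77266828, 1328.68147384]), 'attitude': array([  38.23761867,    0.46869558, -141.4998454 ])}
top {'fx': 413.29004679240603, 'fy': 413.29004679240603, 'cx': 274.36193970980804, 'cy': 210.2481214181937, 'position': array([ 359.1090786 ,    3.49472505, 1274.6507704 ]), 'attitude': array([  8.27501871,   0.09420934, -88.53303347])}
wrist {'fx': 291.43003572871703, 'fy': 291.43003572871703, 'cx': 284.7122434686018, 'cy': 214.1159328745271, 'hand_eye': array([[-7.98302632e-04,  2.80916831e-01, -9.59731784e-01,
        -1.70934283e+02],
       [ 9.99999633e-01, -7.47090375e-05, -8.53664929e-04,
        -5.85435172e-01],
       [-3.11509485e-04, -9.59732113e-01, -2.80916668e-01,
        -7.85866763e+01],
       [ 0.00000000e+00,  0.00000000e+00,  0.00000000e+00,
         1.00000000e+00]])}
```

View pics/a_scene.png

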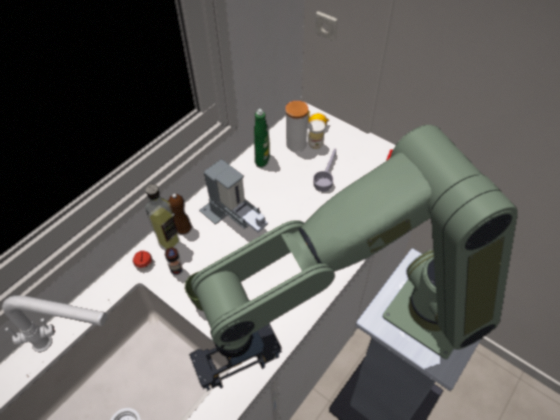

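View pics/a_top.png

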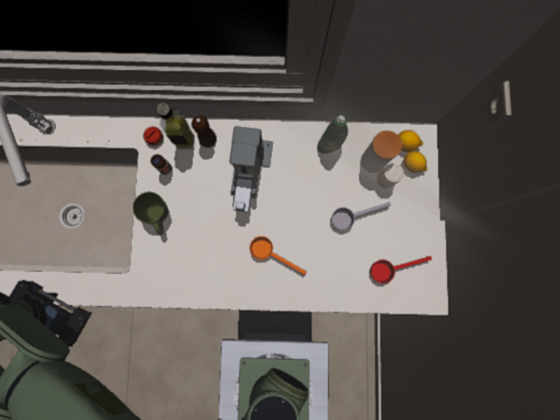

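View pics/a_wrist.png

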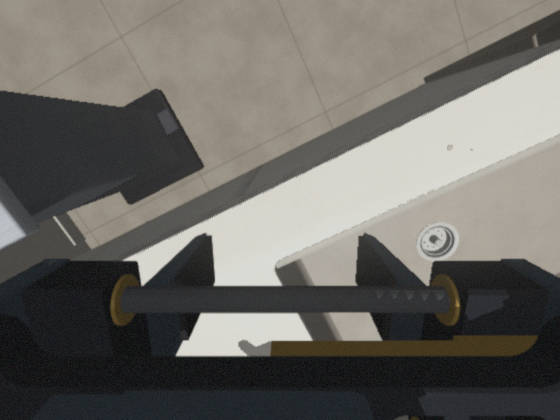

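The top view shows the grey scoop with its cup at (342,219) and handle end at (388,206). An orange scoop sits at (262,248) and a red one at (381,272). The steel-grey one fits the description; the coloured ones are look-alikes to leave alone. The dispenser is at about (245,170), with its slide pointing down the image (towards the robot) and its grip at about (242,205). Next I'll confirm with enlarged crops.

```bash
cat > h.py <<'E'
from workcell import *
import numpy as np, cv2
from scipy.spatial.transform import Rotation as R
def cam(n,st=None):
    p=camera_params(n)
    if n=="wrist":
        T=np.eye(4);T[:3,:3]=R.from_euler('xyz',st['ee_rot'],degrees=True).as_matrix();T[:3,3]=st['ee_pos']
        M=T@p['hand_eye'];return p,M[:3,:3],M[:3,3]
    return p,R.from_euler('xyz',p['attitude'],degrees=True).as_matrix(),np.array(p['position'])
def ray(n,u,v,st=None):
    p,Rm,t=cam(n,st); d=np.array([(u-p['cx'])/p['fx'],-(v-p['cy'])/p['fy'],-1.]); return t,Rm@d
def onz(n,u,v,z,st=None):
    t,d=ray(n,u,v,st); return t+d*(z-t[2])/d[2]
def proj(n,P,st=None):
    p,Rm,t=cam(n,st); c=Rm.T@(np.array(P,float)-t); return np.array([p['cx']+p['fx']*c[0]/-c[2],p['cy']+p['fy']*c[1]/c[2]])
E
python3 - <<'E'
from h import *
print(camera_params('top').keys())
f=cv2.imread('pics/a_top.png')
cv2.imwrite('pics/b1.png',cv2.resize(f[120:230,210:310],None,fx=5.4,fy=5.4,interpolation=cv2.INTER_CUBIC))
cv2.imwrite('pics/b2.png',cv2.resize(f[190:250,320:410],None,fx=8,fy=8,interpolation=cv2.INTER_CUBIC))
for u,v in [(342,220),(388,206),(242,205),(245,135),(150,208),(160,164),(392,178)]: print(u,v,onz('top',u,v,30).round())
E
```

```text
dict_keys(['fx', 'fy', 'cx', 'cy', 'position', 'attitude'])
342 220 [ 515. -196.   30.]
388 206 [ 562. -336.   30.]
242 205 [554. 109.  30.]
245 135 [775. 108.  30.]
150 208 [537. 389.  30.]
160 164 [676. 368.  30.]
392 178 [ 649. -349.   30.]
```

View pics/b1.png

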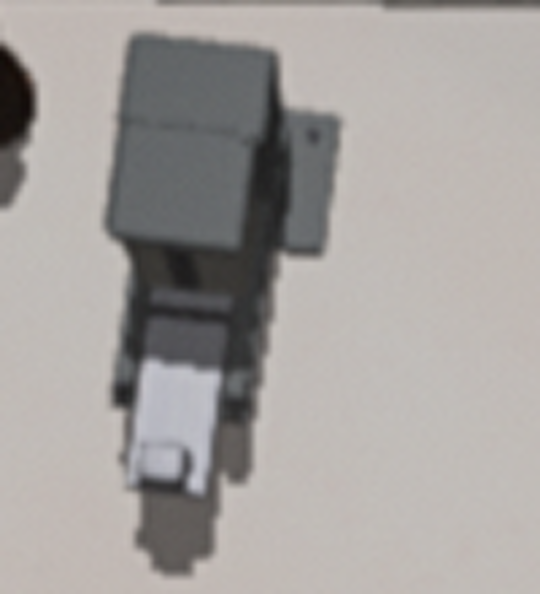

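View pics/b2.png

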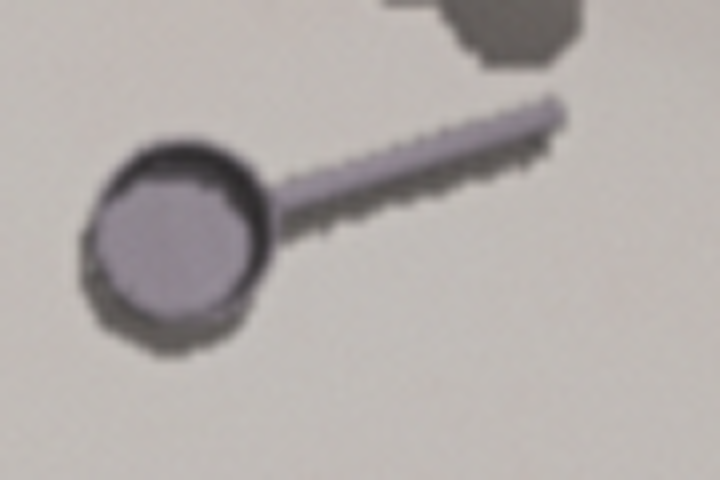

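```bash
python3 - <<'E'
from h import *
c=onz('top',342.75,218.75,34);e=onz('top',389.5,204,30)
print('cup',c.round(1),'end',e.round(1),np.linalg.norm((e-c)[:2]),np.degrees(np.arctan2(*(e-c)[[1,0]])))
f1=lambda z:onz('top',210+123/5.4,120+388/5.4,z);f2=lambda z:onz('top',210+238/5.4,120+400/5.4,z)
for z in (90,100): a,b=f1(z),f2(z);print('fins',a.round(1),b.round(1),((a+b)/2).round(1),np.linalg.norm(a-b),np.degrees(np.arctan2(*(a-b)[[1,0]])))
print('grip',onz('top',210+162/5.4,120+460/5.4,126).round(1))
for p in [(110,232),(242,248),(275,48),(130,35)]: print('mag top',onz('top',210+p[0]/5.4,120+p[1]/5.4,209).round(1))
s=state();print(R.from_euler('xyz',s['ee_rot'],degrees=True).as_matrix().round(3))
E
```

```text
cup [ 518.7 -197.2   34. ] end [ 568.2 -340.2   30. ] 151.30875486804146 -70.92474417368189
fins [582.4 132.5  90. ] [577.4  70.2  90. ] [579.9 101.3  90. ] 62.49985119413682 85.4011231416148
fins [580.5 131.4 100. ] [575.6  69.6 100. ] [578.  100.5 100. ] 61.97227080710987 85.40112314161492
grip [538.  106.7 126. ]
mag top [637.6 129.  209. ]
mag top [631.2  64.  209. ]
mag top [733.6  50.9 209. ]
mag top [738.5 123.2 209. ]
[[-0.001  0.439  0.898]
 [-0.001  0.898 -0.439]
 [-1.    -0.001 -0.   ]]
```

```bash
cat >> h.py <<'E'
def plan(pos,yang):
    s=state();Rm=R.from_euler('xyz',s['ee_rot'],degrees=True).as_matrix()
    a=np.radians(yang);y=np.array([np.cos(a),np.sin(a),0]);x=np.array([0,0,-1.]);T=np.c_[x,y,np.cross(x,y)]
    print('t',s['time_s'],'ee',s['ee_pos'].round(1),'w',round(s['gripper_width'],1),'F',s['force'].round(1),'yang',np.degrees(np.arctan2(Rm[1,1],Rm[0,1])).round(1))
    print(' offset',(Rm.T@(np.array(pos)-s['ee_pos'])).round(1),'rot',np.degrees(R.from_matrix(Rm.T@T).as_rotvec()).round(2), 'dist',np.linalg.norm(np.array(pos)-s['ee_pos']).round())
E
python3 - <<'E'
from h import *
f=cv2.imread('pics/a_top.png');cv2.imwrite('pics/b3.png',cv2.resize(f[120:220,360:440],None,fx=6,fy=6,interpolation=cv2.INTER_CUBIC))
f=cv2.imread('pics/a_top.png');cv2.imwrite('pics/b4.png',cv2.resize(f[120:250,120:230],None,fx=4.6,fy=4.6,interpolation=cv2.INTER_CUBIC))
plan([430,-180,270],19)
plan([520,-270,270],19)
E
```

```text
t 0.15 ee [252.4 516.2 213.3] w 91.5 F [ 0.5 -0.   0.4] yang 63.9
 offset [ -56.  -547.5  465.4] rot [4.494e+01 3.000e-02 7.000e-02] dist 721.0
t 0.15 ee [252.4 516.2 213.3] w 91.5 F [ 0.5 -0.   0.4] yang 63.9
 offset [ -55.9 -588.8  585.8] rot [4.494e+01 3.000e-02 7.000e-02] dist 832.0
```

View pics/b3.png

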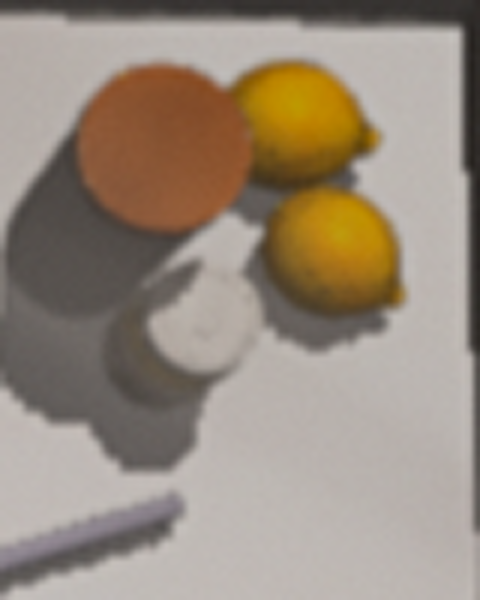

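The glass jar's white lid is centred at about (394,173) in the top view. The handle tip is at about (389,204). The first waypoint keeps the arm clear of everything.

```bash
python3 -c "
from h import *
print(onz('top',394.2,173.3,103).round(1))"
python3 -m handwheel '{"gripper":[0,0,0,0,0],"offset":[[-56,-588,500],[-56,-588,500],[-56,-588,500],[-56,-588,500],[-56,-588,500]],"rot":[[45,0,0],[45,0,0],[45,0,0],[45,0,0],[45,0,0]]}' 40
python3 -c "
from h import *
plan([490,-250,270],19);print(state()['qpos'])"
```

```text
[ 646.5 -335.   103. ]
time_s: 0.57
ee_pos: [303.8, 313.3, 228.8]
ee_rot: [-46.5, 90.0, -108.7]
force: [0.6, -0.5, 1.4]
gripper_width: 91.4
t 0.5667 ee [303.8 313.3 228.8] w 91.4 F [ 0.6 -0.5  1.4] yang 27.8
 offset [-40.9 -98.4 585.1] rot [8.84 0.02 0.02] dist 595.0
[ 4.43815655e+01  5.11162286e+00  1.04733062e+02 -1.49972253e-02
  7.01830654e+01  1.65512494e+01]
```

```bash

python3 -m handwheel '{"gripper":[0,0,0,0,0],"offset":[[-30,-98,585],[-30,-98,585],[-30,-98,585],[-30,-98,585],[-30,-98,585]],"rot":[[9,0,0],[9,0,0],[9,0,0],[9,0,0],[9,0,0]]}' 
python3 -c "
from h import *
plan([490,-250,270],19)"
```

```text
time_s: 0.98
ee_pos: [370.3, 116.1, 239.7]
ee_rot: [91.7, 90.0, 20.8]
force: [0.8, 0.1, -0.0]
gripper_width: 91.2
t 0.9833 ee [370.3 116.1 239.7] w 91.2 F [ 0.8  0.1 -0. ] yang 19.2
 offset [-30.3  -7.  385.1] rot [ 0.16 -0.   -0.03] dist 386.0
```

```bash

python3 -m handwheel '{"gripper":[0,0,0,0,0],"offset":[[-30,-7,385],[-30,-7,385],[-30,-7,385],[-30,-7,385],[-30,-7,385]],"rot":[[0,0,0],[0,0,0],[0,0,0],[0,0,0],[0,0,0]]}' 
python3 -m handwheel '{"gripper":[0,0,0,0,0],"offset":[[-14,-3.5,178],[-14,-3.5,178],[-14,-3.5,178],[-14,-3.5,178],[-14,-3.5,178]],"rot":[[0,0,0],[0,0,0],[0,0,0],[0,0,0],[0,0,0]]}' 
python3 -m handwheel '{"gripper":[0,0],"offset":[[0,0,0],[0,0,0]],"rot":[[0,0,0],[0,0,0]]}' 
python3 - <<'E'
from h import *
plan([550,-287,9],19.1)
s=state();f=grab_frame('wrist');cv2.imwrite('pics/c_w.png',f[:,:,::-1]);import pickle;pickle.dump(s,open('c.pkl','wb'))
f=grab_frame('top');cv2.imwrite('pics/c_top.png',f[:,:,::-1])
E
```

```text
time_s: 1.4
ee_pos: [434.8, -81.5, 255.9]
ee_rot: [116.2, 90.0, 45.4]
force: [0.8, 0.9, 0.1]
gripper_width: 91.3
time_s: 1.82
ee_pos: [491.2, -254.0, 269.2]
ee_rot: [-1.1, 89.8, -72.1]
force: [-0.3, -0.6, -0.8]
gripper_width: 91.1
time_s: 1.98
ee_pos: [489.5, -248.6, 268.9]
ee_rot: [-156.1, 89.9, 133.0]
force: [0.2, 0.0, -0.2]
gripper_width: 90.8
t 1.9833 ee [ 489.5 -248.6  268.9] w 90.8 F [ 0.2  0.  -0.2] yang 19.1
 offset [259.8  44.9  56.6] rot [-0.04 -0.12  0.05] dist 270.0
```

View pics/c_w.png

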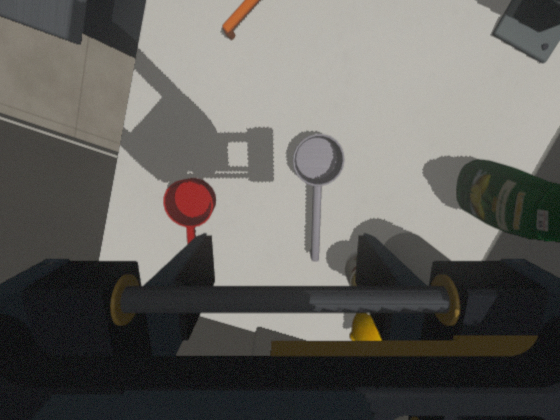

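The wrist view shows the grey scoop's cup at (318,158), with its handle running down to (316,260). The red scoop at (190,200) stays left of it. The mustard jar is partly hidden at (355,270).

```bash
python3 - <<'E'
from h import *
import pickle
s=pickle.load(open('c.pkl','rb'));f=cv2.imread('pics/c_w.png')
cv2.imwrite('pics/c_w2.png',cv2.resize(f[120:290,260:400],None,fx=4.2,fy=3.5,interpolation=cv2.INTER_CUBIC))
for u,v,z in [(318,157,34),(317.5,195,33),(317,220,33),(316,258,33)]: print(u,v,onz('wrist',u,v,z,s).round(1))
print(proj('wrist',[646.5,-335,103],s),proj('wrist',[518.7,-197.2,34],s),proj('wrist',[568,-340,33],s))
E
```

```text
318 157 [ 519.3 -193.7   34. ]
317.5 195 [ 537.8 -244.    33. ]
317 220 [ 550.4 -279.1   33. ]
316 258 [ 570.5 -336.2   33. ]
[375.95048184 297.14272593] [316.70402813 159.26447552] [313.54928991 259.66339341]
```

View pics/c_w2.png

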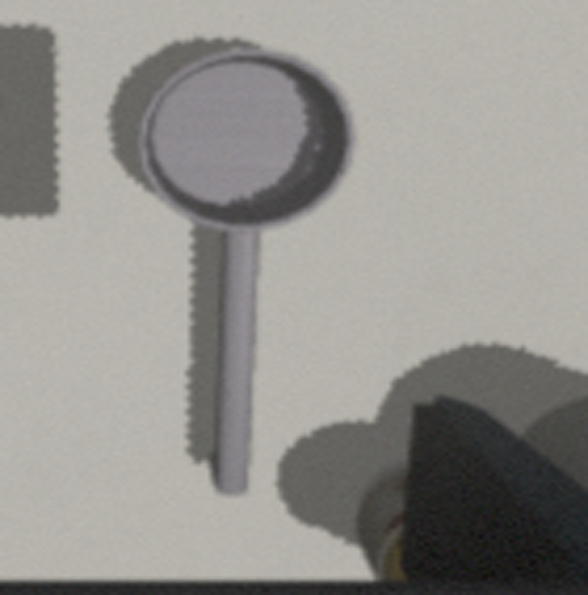

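```bash
python3 - <<'E'
from h import *
f=cv2.imread('pics/a_scene.png');a=cv2.resize(f[290:400,170:300],None,fx=3,fy=3,interpolation=cv2.INTER_CUBIC)
g=cv2.imread('pics/c_top.png')[160:300,290:440];b=cv2.resize(g,(int(g.shape[1]*330/g.shape[0]),330),interpolation=cv2.INTER_CUBIC)
cv2.imwrite('pics/c_x.png',np.hstack([a,b]))
s=state();print(cam('wrist',s)[2],proj('top',cam('wrist',s)[2]))
E
```

```text
[ 463.95595461 -173.32708819  440.53121779] [363.37214162 220.47048436]
```

View pics/c_x.png

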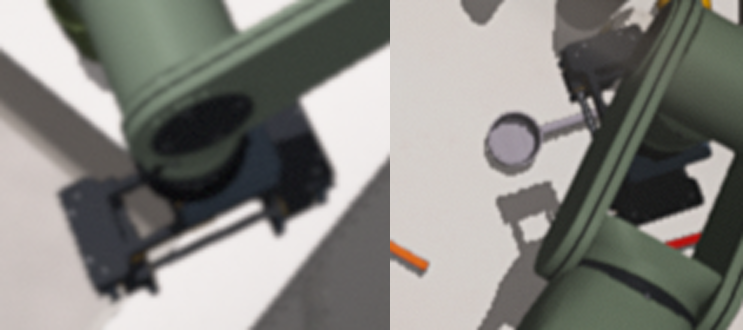

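No camera housing shows up, and the shadow is just the bare gripper, so the camera position needs no clearance. I'll grip the handle 95 mm from the cup, which leaves about 13 mm between the gripper body and the mustard jar.

```bash
python3 -c "
from h import *
plan([550.4,-285,60],19.3)"
python3 -m handwheel '{"gripper":[0,0,0,0,0],"offset":[[35,45,54],[75,45,54],[115,45,54],[155,45,54],[195,45,54]],"rot":[[0,0,0],[0,0,0],[0,0,0],[0,0,0],[0,0,0]]}' 
python3 -m handwheel '{"gripper":[0.2,0.2,0.2],"offset":[[15,0,0],[15,0,0],[15,0,0]],"rot":[[0,0,0],[0,0,0],[0,0,0]]}' 
python3 - <<'E'
from h import *
plan([550.4,-285,9],19.3)
s=state();f=grab_frame('wrist');cv2.imwrite('pics/d_w.png',f[:,:,::-1])
E
```

```text
t 2.0833 ee [ 489.4 -247.3  269.5] w 91.0 F [-0.7  0.  -0.7] yang 19.2
 offset [209.4  45.3  56. ] rot [-0.11 -0.08  0.03] dist 221.0
time_s: 2.5
ee_pos: [550.4, -283.2, 89.9]
ee_rot: [58.6, 89.9, -12.2]
force: [0.0, -0.4, -0.6]
gripper_width: 91.2
time_s: 2.75
ee_pos: [549.8, -283.3, 76.1]
ee_rot: [-148.7, 89.9, 140.5]
force: [1.0, 0.6, 0.2]
gripper_width: 74.8
t 2.75 ee [ 549.8 -283.3   76.1] w 74.8 F [1.  0.6 0.2] yang 19.2
 offset [67.1  0.1  1.9] rot [-0.08 -0.06  0.04] dist 67.0
```

View pics/d_w.png

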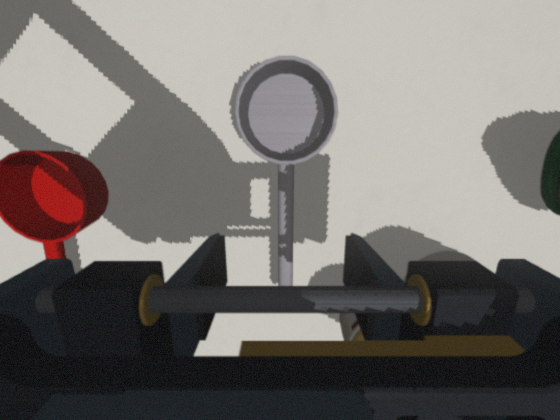

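The wrist view shows the handle at u=286, centred between the fingers at u=220 and u=350. The red scoop and the jar are both clear. I'll go down and close.

```bash

python3 -m handwheel '{"gripper":[0.3,0.3,0.3,0.3],"offset":[[35,0,2],[60,0,2],[66,0,2],[66,0,2]],"rot":[[0,0,0],[0,0,0],[0,0,0],[0,0,0]]}' 
python3 -m handwheel '{"gripper":[1,1,1,1,1],"offset":[[0,0,0],[0,0,0],[0,0,0],[0,0,0],[0,0,0]],"rot":[[0,0,0],[0,0,0],[0,0,0],[0,0,0],[0,0,0]]}' 50
python3 -m handwheel '{"gripper":[1,1,1,1,1],"offset":[[0,0,0],[0,0,0],[0,0,0],[0,0,0],[0,0,0]],"rot":[[0,0,0],[0,0,0],[0,0,0],[0,0,0],[0,0,0]]}' 50

```

```text
time_s: 3.13
ee_pos: [550.6, -286.3, 10.5]
ee_rot: [-162.4, 90.0, 126.8]
force: [-0.3, -0.5, -0.3]
gripper_width: 64.0
time_s: 3.55
ee_pos: [551.0, -286.9, 11.0]
ee_rot: [46.1, 89.9, -24.8]
force: [0.3, 0.4, -0.1]
gripper_width: 33.4
time_s: 3.97
ee_pos: [550.6, -286.7, 10.1]
ee_rot: [105.5, 90.0, 34.6]
force: [0.8, 0.1, 0.9]
gripper_width: 11.4
```

```bash

python3 -m handwheel '{"gripper":[1,1,1,1,1],"offset":[[-5,0,0],[-25,0,0],[-25,0,0],[-25,0,0],[-25,0,0]],"rot":[[0,0,0],[0,0,0],[0,0,0],[0,0,0],[0,0,0]]}' 50
python3 - <<'E'
from h import *
s=state();f=grab_frame('wrist');cv2.imwrite('pics/e_w.png',f[:,:,::-1])
for u,v in [(286,110)]: print(onz('wrist',u,v,59,s))
print(s['force'],s['ee_pos'])
E
```

```text
time_s: 4.38
ee_pos: [550.3, -286.6, 34.7]
ee_rot: [-143.0, 90.0, 146.1]
force: [0.5, 0.7, -1.7]
gripper_width: 11.4
[ 522.63171788 -203.9516466    59.        ]
[ 0.47180692  0.68176805 -1.66023793] [ 550.27372243 -286.5523653    34.66349774]
```

View pics/e_w.png

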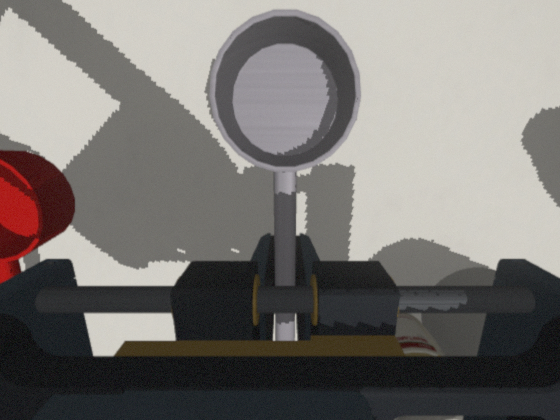

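```bash
python3 - <<'E'
from h import *
s=state();f=cv2.imread('pics/e_w.png')
for z in (54,58.5,63):
    c=onz('wrist',285,91,z,s);l=onz('wrist',209,91,z,s);r=onz('wrist',360,91,z,s);t=onz('wrist',285,11,z,s);b=onz('wrist',285,170,z,s)
    print(z,c.round(1),np.linalg.norm((c-s['ee_pos'])[:2]).round(1),'diam',np.linalg.norm(l-r).round(1),np.linalg.norm(t-b).round(1),np.degrees(np.arctan2(*(c-s['ee_pos'])[[1,0]])))
# target: cup at outlet
a=np.radians(-5.2);ax=np.array([np.cos(a),np.sin(a)]);ay=np.array([-ax[1],ax[0]])
fin=np.array([578.5,101]);o=fin+33*ax;print('outlet',o,'tcp', o-93*ay, 'pre',o-93*ay-130*ay)
p=o-93*ay-130*ay
plan([p[0],p[1],35],-5.2)
E
```

```text
54 [ 519.  -195.5   54. ] 96.0 diam 72.7 71.3 108.83361186847338
58.5 [ 519.2 -196.    58.5] 95.5 diam 70.5 69.2 108.83428873831394
63 [ 519.3 -196.5   63. ] 94.9 diam 68.4 67.1 108.83497312977642
outlet [611.36418515  98.00912485] tcp [602.9353552    5.39187578] pre [ 591.15311977 -124.07309604]
t 4.4333 ee [ 550.  -286.4   34.3] w 11.6 F [-0.4  0.8 -1. ] yang 19.1
 offset [  -0.6   92.1 -139.9] rot [24.33 -0.05  0.06] dist 167.0
```

```bash

python3 -m handwheel '{"gripper":[1,1,1,1,1],"offset":[[0,20,-30],[0,40,-60],[0,60,-90],[0,80,-120],[0,92,-140]],"rot":[[4.8,0,0],[9.6,0,0],[14.4,0,0],[19.2,0,0],[24.3,0,0]]}' 50
python3 -m handwheel '{"gripper":[1,1],"offset":[[0,0,0],[0,0,0]],"rot":[[0,0,0],[0,0,0]]}' 50
python3 - <<'E'
from h import *
f=cv2.imread('pics/a_scene.png')
pts={}
a=np.radians(-5.2);ax=np.array([np.cos(a),np.sin(a)]);ay=np.array([-ax[1],ax[0]]);fin=np.array([578.5,101]);O=fin+78*ax
def D(x,y,z): return [*(O+x*ax+y*ay),z]
x0,y0,k=190,150,6
g=cv2.resize(f[y0:y0+95,x0:x0+95],None,fx=k,fy=k,interpolation=cv2.INTER_CUBIC)
for P in [D(-25,34,209),D(-25,-34,209),D(36,34,209),D(-78,31,100),D(-78,-31,100),D(-120,0,126),D(-33,0,96)]:
    p=proj('scene',P);cv2.circle(g,(int((p[0]-x0+.5)*k),int((p[1]-y0+.5)*k)),4,(0,0,255),1)
f=grab_frame('top')[:,:,::-1].copy();x0,y0,k=200,100,5
h=cv2.resize(f[y0:y0+114,x0:x0+140],None,fx=k,fy=k,interpolation=cv2.INTER_CUBIC)
for P in [D(-25,34,209),D(-25,-34,209),D(36,34,209),D(-78,31,100),D(-78,-31,100),D(-120,0,126),D(-33,0,96)]:
    p=proj('top',P);cv2.circle(h,(int((p[0]-x0+.5)*k),int((p[1]-y0+.5)*k)),4,(0,0,255),1)
cv2.imwrite('pics/f1.png',g);cv2.imwrite('pics/f2.png',h)
plan([602.9,5.4,22],-5.2)
E
```

```text
time_s: 4.85
ee_pos: [591.5, -121.2, 34.1]
ee_rot: [-125.7, 89.9, 138.9]
force: [-0.1, -0.4, -1.9]
gripper_width: 11.5
time_s: 5.02
ee_pos: [591.2, -123.0, 34.2]
ee_rot: [-88.4, 89.9, 176.6]
force: [-0.3, -0.1, -1.5]
gripper_width: 11.7
t 5.0667 ee [ 591.1 -124.1   34.3] w 11.7 F [ 0.4 -0.6 -1.4] yang -5.0
 offset [  12.3    0.4 -130. ] rot [0.16 0.02 0.09] dist 131.0
```

View pics/f1.png

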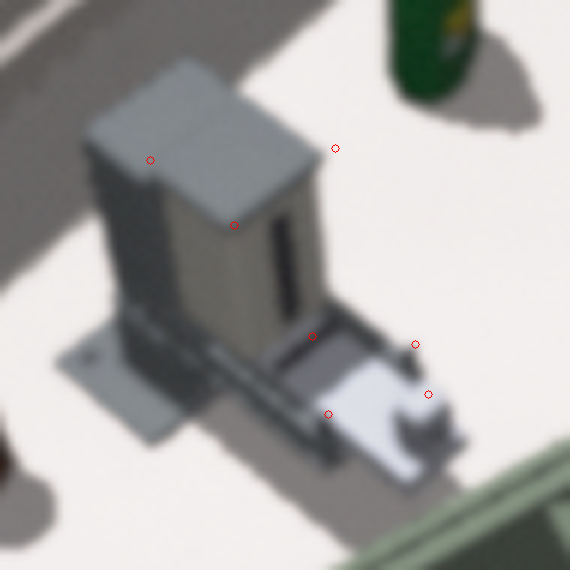

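View pics/f2.png

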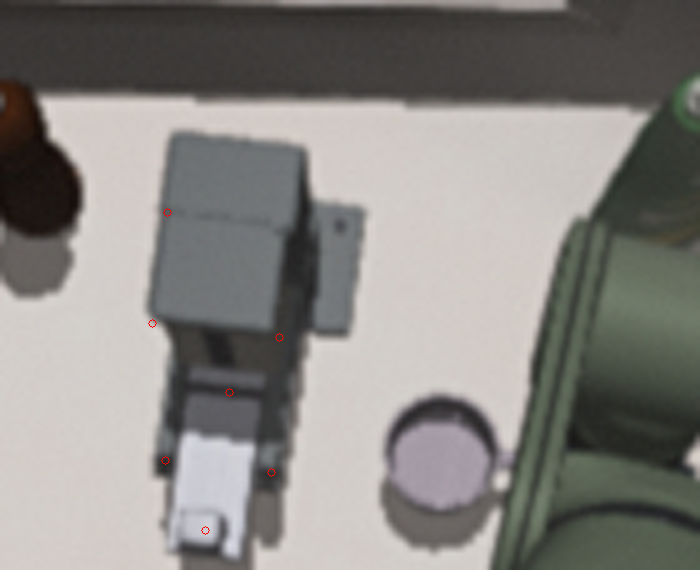

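```bash
cat > tri.py <<'E'
from h import *
def tri(a,b):
    (p,d),(q,e)=ray('top',*a),ray('scene',*b)
    d=d/np.linalg.norm(d);e=e/np.linalg.norm(e)
    A=np.c_[d,-e];t=np.linalg.lstsq(A,q-p,rcond=None)[0];P=p+t[0]*d;Q=q+t[1]*e
    return ((P+Q)/2),np.linalg.norm(P-Q)
T=lambda u,v:(200+u/5-.5,100+v/5-.5)
S=lambda u,v:(190+u/6-.5,150+v/6-.5)
for n,a,b in [('magL',T(150,314),S(233,229)),('magR',T(273,331),S(322,157)),('finL',T(165,455),S(330,425)),('finR',T(270,462),S(408,353)),('grip',T(205,526),S(425,392)),('barmid',T(227,388),S(306,343))]:
    P,e=tri(a,b);print(n,P.round(1),round(e,1))
E
python3 tri.py
```

```text
magL [638.2 130.7 204.9] 4.9
magR [633.8  66.4 202.1] 0.5
finL [584.2 132.2  90.3] 4.8
finR [582.6  71.4  89. ] 3.1
grip [539.1 105.2 126.3] 0.5
barmid [627.3  98.7  89. ] 0.4
```

```bash
python3 -c "
from h import *
plan([605,4.1,19],-5.2)"
```

```text
t 5.0667 ee [ 591.1 -124.1   34.3] w 11.7 F [ 0.4 -0.6 -1.4] yang -5.0
 offset [  15.3    2.6 -128.9] rot [0.16 0.02 0.09] dist 130.0
```

```bash

python3 -m handwheel '{"gripper":[1,1,1,1,1],"offset":[[15,2.5,-5],[15,2.5,-30],[15,2.5,-55],[15,2.5,-80],[15,2.5,-80]],"rot":[[0,0,0],[0,0,0],[0,0,0],[0,0,0],[0,0,0]]}' 50
python3 -m handwheel '{"gripper":[1,1,1,1,1],"offset":[[0,0,-15],[0,0,-30],[0,0,-42],[0,0,-49],[0,0,-49]],"rot":[[0,0,0],[0,0,0],[0,0,0],[0,0,0],[0,0,0]]}' 50
python3 - <<'E'
from h import *
plan([605,4.1,10],-5.2)
for n in ('top','wrist','scene'):
  f=grab_frame(n); cv2.imwrite(f'pics/g_{n}.png',f[:,:,::-1])
f=cv2.imread('pics/g_top.png');h=cv2.resize(f[110:240,180:320],None,fx=4.6,fy=4.6,interpolation=cv2.INTER_CUBIC);cv2.imwrite('pics/g_t2.png',h)
E
```

```text
time_s: 5.48
ee_pos: [601.1, -42.8, 19.6]
ee_rot: [-143.8, 89.9, 121.1]
force: [-0.2, -1.3, -1.7]
gripper_width: 11.3
time_s: 5.9
ee_pos: [605.9, 5.3, 20.1]
ee_rot: [152.3, 90.0, 57.2]
force: [-0.3, -0.6, -0.5]
gripper_width: 11.2
t 5.9 ee [605.9   5.3  20.1] w 11.2 F [-0.3 -0.6 -0.5] yang -5.1
 offset [10.1 -0.7  1.3] rot [ 0.11 -0.02 -0.01] dist 10.0
```

View pics/g_t2.png

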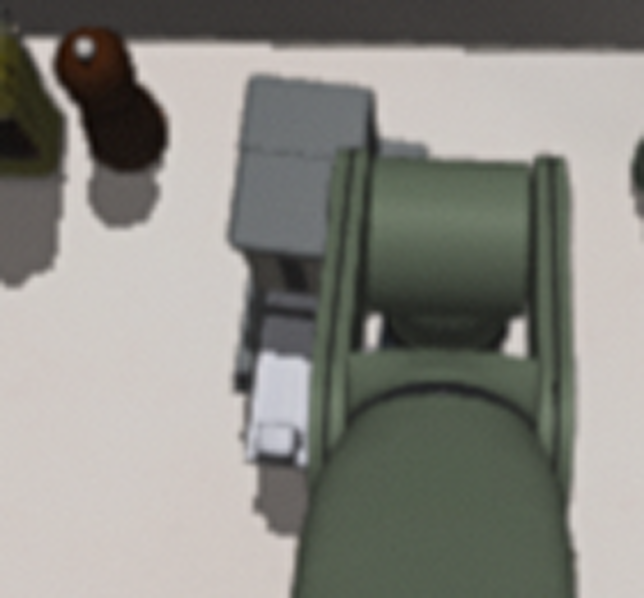

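View pics/g_wrist.png

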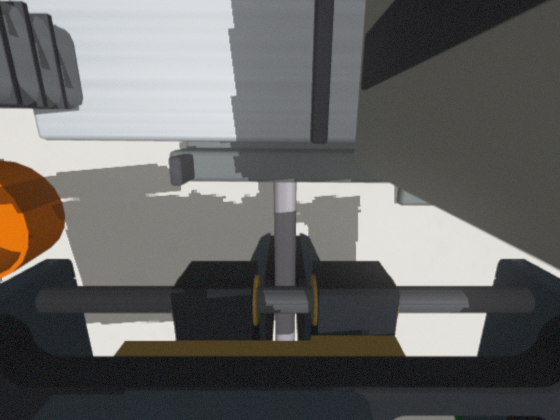

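```bash
python3 - <<'E'
from h import *
s=state()
print('fin',onz('wrist',178,152,98,s).round(1),onz('wrist',178,183,84,s).round(1));print('bar near end',onz('wrist',320,140,96,s).round(1),'bar far',onz('wrist',324,5,96,s).round(1))
print('mag corner',onz('wrist',362,100,87,s).round(1));print('handle',onz('wrist',285,185,43,s).round(1),onz('wrist',285,340,43,s).round(1))
print('deck edge',onz('wrist',190,183,75,s).round(1),onz('wrist',390,183,75,s).round(1))
E
```

```text
fin [579.5  78.1  98. ] [572.3  66.4  84. ]
bar near end [624.2  77.7  96. ] bar far [627.4 114.3  96. ]
mag corner [639.9  88.9  87. ]
handle [611.1  54.5  43. ] [602.6 -40.1  43. ]
deck edge [573.6  64.7  75. ] [653.7  57.5  75. ]
```

The wrist view puts the handle (u=285) between the fin (u≈180) and the crossbar (u≈322). By these figures the cup is at about (615,100) and the outlet at about (613,99). I'll lower and release.

```bash

python3 -m handwheel '{"gripper":[1,1,1,1],"offset":[[4,0,1],[8,0,1],[10,0,1],[10,0,1]],"rot":[[0,0,0],[0,0,0],[0,0,0],[0,0,0]]}' 50
python3 -m handwheel '{"gripper":[0.6,0.6,0.6,0.6,0.6],"offset":[[0,0,0],[0,0,0],[0,0,0],[0,0,0],[0,0,0]],"rot":[[0,0,0],[0,0,0],[0,0,0],[0,0,0],[0,0,0]]}' 50
python3 - <<'E'
from h import *
plan([605,4.1,110],-5.2)
f=grab_frame('wrist'); cv2.imwrite('pics/i_w.png',f[:,:,::-1])
E
```

```text
time_s: 6.38
ee_pos: [605.4, 2.4, 10.1]
ee_rot: [-69.4, 90.0, -164.6]
force: [-2.0, -1.1, 2.2]
gripper_width: 11.7
time_s: 6.8
ee_pos: [605.6, 3.0, 10.0]
ee_rot: [164.0, 90.0, 68.8]
force: [0.4, -0.5, 0.2]
gripper_width: 36.1
t 6.8 ee [605.6   3.   10. ] w 36.1 F [ 0.4 -0.5  0.2] yang -5.2
 offset [-100.    -0.7   -1. ] rot [ 0.03 -0.01 -0.  ] dist 100.0
```

View pics/i_w.png

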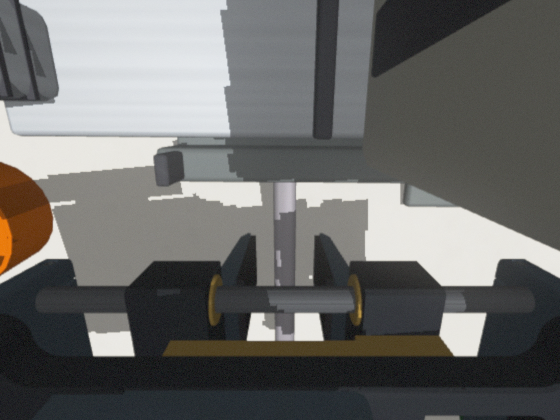

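The scoop is released: the handle at u=285 is free between the open fingers. I'll go up, then turn over the slide grip so the camera faces the magazine.

```bash

python3 -m handwheel '{"gripper":[0.6,0.6,0.4,0.2,0.2],"offset":[[-20,0,0],[-60,0,0],[-100,0,0],[-140,0,0],[-180,0,0]],"rot":[[0,0,0],[0,0,0],[0,0,0],[0,0,0],[0,0,0]]}' 50
python3 -m handwheel '{"gripper":[0.2,0.2,0.2,0.2,0.2],"offset":[[-40,-30,0],[-60,-60,0],[-60,-80,0],[-60,-80,0],[-60,-80,0]],"rot":[[7,0,0],[14,0,0],[21,0,0],[28,0,0],[35,0,0]]}' 50
python3 - <<'E'
from h import *
plan([535,60,250],-95.2)
f=grab_frame('top'); cv2.imwrite('pics/j_t.png',cv2.resize(f[110:240,180:320,::-1],None,fx=4.6,fy=4.6,interpolation=cv2.INTER_CUBIC))
E
```

```text
time_s: 7.27
ee_pos: [605.2, 3.1, 192.0]
ee_rot: [-125.2, 90.0, 139.6]
force: [0.2, 0.7, -0.5]
gripper_width: 53.7
time_s: 7.68
ee_pos: [524.8, 10.4, 251.5]
ee_rot: [133.2, 89.9, 2.7]
force: [-0.1, 0.1, -0.1]
gripper_width: 72.7
t 7.6833 ee [524.8  10.4 251.5] w 72.7 F [-0.1  0.1 -0.1] yang -40.5
 offset [  1.5 -24.5 -44.3] rot [ 5.47e+01 -1.30e-01 -5.00e-02] dist 51.0
```

View pics/j_t.png

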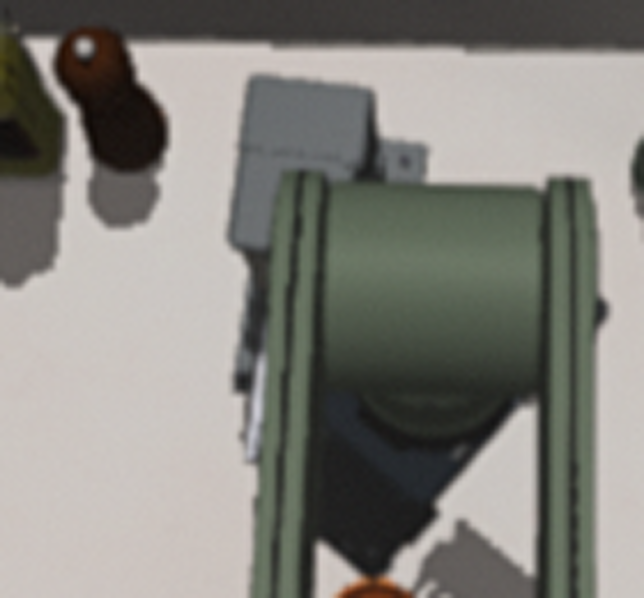

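```bash

python3 -m handwheel '{"gripper":[0.2,0.2,0.2,0.2,0.2],"offset":[[0,-20,-22],[0,-40,-44],[0,-63,-65],[0,-63,-65],[0,-63,-65]],"rot":[[7,0,0],[14,0,0],[21,0,0],[28,0,0],[35,0,0]]}' 50
python3 -m handwheel '{"gripper":[0.2,0.2,0.2,0.2,0.2],"offset":[[0,0,0],[0,0,0],[0,0,0],[0,0,0],[0,0,0]],"rot":[[7,0,0],[14,0,0],[20,0,0],[20,0,0],[20,0,0]]}' 50
python3 - <<'E'
from h import *
import pickle
plan([539,105.5,180],-95.2)
s=state();pickle.dump(s,open('k.pkl','wb'));print(s['qpos'])
f=grab_frame('wrist'); cv2.imwrite('pics/k_w.png',f[:,:,::-1])
E
```

```text
time_s: 8.15
ee_pos: [519.5, 102.2, 249.8]
ee_rot: [-31.6, 90.0, 163.2]
force: [-0.0, -0.5, 0.8]
gripper_width: 72.9
time_s: 8.57
ee_pos: [519.7, 100.5, 249.9]
ee_rot: [-3.7, 90.0, 171.4]
force: [-0.5, -0.0, 0.3]
gripper_width: 72.8
t 8.5667 ee [519.7 100.5 249.9] w 72.8 F [-0.5 -0.   0.3] yang -94.9
 offset [ 69.9  -6.6 -18.8] rot [0.27 0.02 0.  ] dist 73.0
[9.69801220e+00 1.29683950e+01 9.19177844e+01 6.96896157e-03
 7.51341583e+01 1.04622079e+02]
```

View pics/k_w.png

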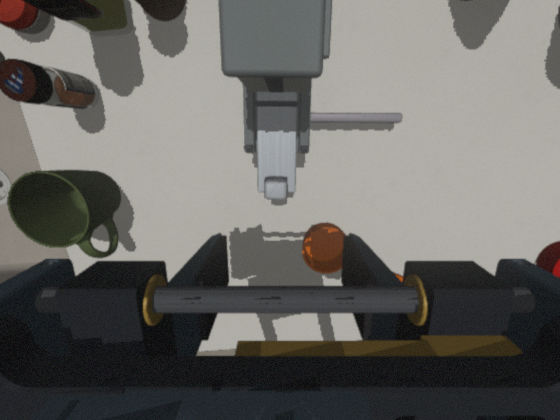

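The wrist view shows the scoop's handle sticking out to the right at (355,117), the grip block at (276,185) and the fins at about (248,143) and (306,145). The orange scoop lies low at (325,248).

```bash
python3 - <<'E'
from h import *
import pickle
s=pickle.load(open('k.pkl','rb'));f=cv2.imread('pics/k_w.png')
cv2.imwrite('pics/k_w2.png',cv2.resize(f[65:215,210:410],None,fx=4,fy=4,interpolation=cv2.INTER_CUBIC))
E
```

```text
(no output)
```

View pics/k_w2.png

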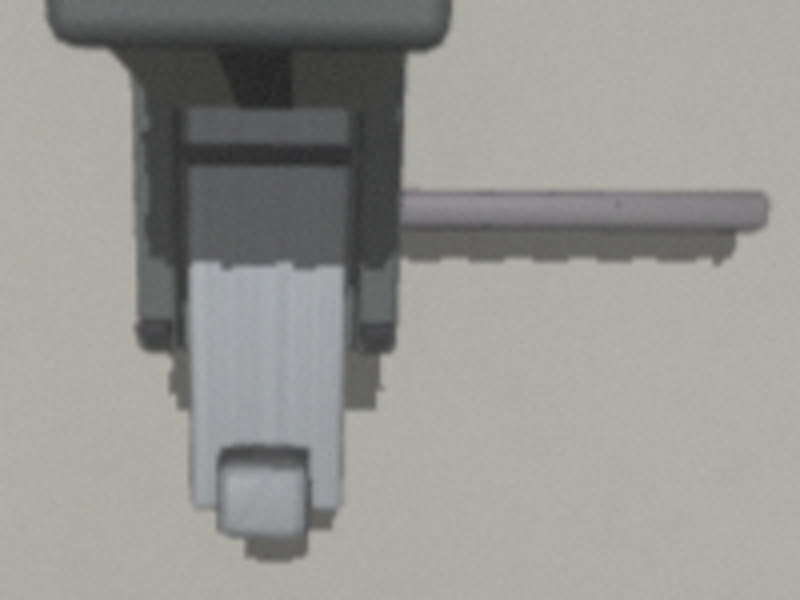

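```bash
python3 - <<'E'
from h import *
import pickle
s=pickle.load(open('k.pkl','rb'))
W=lambda u,v,z:onz('wrist',210+u/4-.5,65+v/4-.5,z,s).round(1)
print('grip top',W(262,498,126));print('fins',W(154,325,98),W(378,328,98));print('bar',W(180,153,96),W(352,153,96))
h1,h2=W(768,210,33),W(420,208,33);print('handle end',h1,h2);d=(h2-h1)[:2];d/=np.linalg.norm(d);print('cup',h1[:2]+153*d, np.degrees(np.arctan2(d[1],d[0])))
plan([539,105.5,150],-95.2)
E
```

```text
grip top [541.4 108.  126. ]
fins [585.7 134.   98. ] [579.7  73.8  98. ]
bar [628.5 122.2  96. ] [624.6  77.4  96. ]
handle end [601.4 -55.2  33. ] [611.5  54.2  33. ]
cup [615.46541379  97.15210578] 84.72530511661346
t 8.6167 ee [519.7 100.5 249.9] w 72.8 F [ 0.1  0.4 -0.9] yang -95.0
 offset [ 99.9  -6.7 -18.8] rot [0.24 0.02 0.  ] dist 102.0
```

```bash
python3 -c "
from h import *
plan([540.5,107.2,95],-95.4)"
python3 -m handwheel '{"gripper":[0.2,0.2,0.2,0.2,0.2],"offset":[[30,-8,-20.5],[65,-8,-20.5],[100,-8,-20.5],[135,-8,-20.5],[150,-8,-20.5]],"rot":[[0.4,0,0],[0.4,0,0],[0.4,0,0],[0.4,0,0],[0.4,0,0]]}' 50
python3 -m handwheel '{"gripper":[0.2,0.2],"offset":[[3,0,0],[3,0,0]],"rot":[[0,0,0],[0,0,0]]}' 50
python3 - <<'E'
from h import *
import pickle
plan([540.5,107.2,95],-95.4)
f=grab_frame('wrist'); cv2.imwrite('pics/l_w.png',f[:,:,::-1])
E
```

```text
t 8.6167 ee [519.7 100.5 249.9] w 72.8 F [ 0.1  0.4 -0.9] yang -95.0
 offset [154.9  -8.5 -20.2] rot [0.44 0.02 0.  ] dist 156.0
time_s: 9.03
ee_pos: [538.0, 106.1, 95.6]
ee_rot: [14.4, 89.6, -171.0]
force: [-1.0, 0.5, -0.3]
gripper_width: 73.1
time_s: 9.2
ee_pos: [540.5, 106.5, 96.2]
ee_rot: [12.7, 89.9, -172.8]
force: [0.5, 0.6, 1.0]
gripper_width: 73.0
t 9.2 ee [540.5 106.5  96.2] w 73.0 F [0.5 0.6 1. ] yang -95.5
 offset [ 1.2 -0.7  0. ] rot [-0.07  0.12 -0.03] dist 1.0
```

View pics/l_w.png

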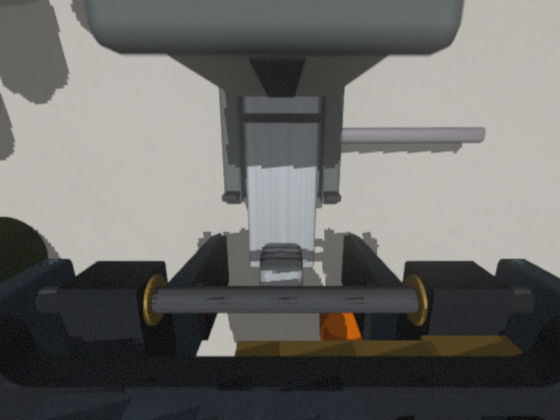

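The grip block at u≈281 is centred between the fingers. I'll close on it.

```bash

python3 -m handwheel '{"gripper":[1,1,1,1,1],"offset":[[0,0,0],[0,0,0],[0,0,0],[0,0,0],[0,0,0]],"rot":[[0,0,0],[0,0,0],[0,0,0],[0,0,0],[0,0,0]]}' 50
python3 -m handwheel '{"gripper":[1,1,1,1,1],"offset":[[0,0,0],[0,0,0],[0,0,0],[0,0,0],[0,0,0]],"rot":[[0,0,0],[0,0,0],[0,0,0],[0,0,0],[0,0,0]]}' 50
python3 -m handwheel '{"gripper":[1,1],"offset":[[0,0,0],[0,0,0]],"rot":[[0,0,0],[0,0,0]]}' 50
python3 - <<'E'
from h import *
f=grab_frame('wrist'); cv2.imwrite('pics/m_w.png',f[:,:,::-1])
E
```

```text
time_s: 9.67
ee_pos: [541.1, 106.7, 97.7]
ee_rot: [-160.8, 89.9, 13.7]
force: [0.3, 0.6, 0.4]
gripper_width: 42.3
time_s: 10.08
ee_pos: [541.0, 108.5, 97.2]
ee_rot: [-93.3, 89.8, 81.1]
force: [0.1, 6.1, -0.7]
gripper_width: 23.3
time_s: 10.25
ee_pos: [541.0, 108.5, 97.2]
ee_rot: [-93.7, 89.8, 80.7]
force: [0.6, 5.9, 0.1]
gripper_width: 23.7
```

View pics/m_w.png

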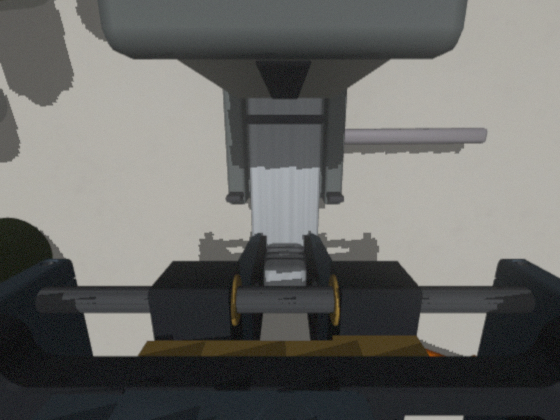

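The block is held at 23.7 mm opening. The crossbar is at row 119 and the fins at row 197. I'll pull along tool +z slowly.

```bash

python3 -m handwheel '{"gripper":[1,1,1,1,1],"offset":[[0,-1,3],[0,-1,8],[0,-1,13],[0,-1,18],[0,-1,23]],"rot":[[0,0,0],[0,0,0],[0,0,0],[0,0,0],[0,0,0]]}' 50
python3 -m handwheel '{"gripper":[1,1,1,1,1],"offset":[[0,0,4],[0,0,8],[0,0,12],[0,0,16],[0,0,19]],"rot":[[0,0,0],[0,0,0],[0,0,0],[0,0,0],[0,0,0]]}' 50
python3 - <<'E'
from h import *
plan([496.2,112.6,97.2],-95.4)
f=grab_frame('wrist'); cv2.imwrite('pics/n_w.png',f[:,:,::-1])
E
```

```text
time_s: 10.72
ee_pos: [519.5, 110.7, 97.2]
ee_rot: [-150.5, 89.8, 23.9]
force: [5.7, 3.3, -4.7]
gripper_width: 23.8
time_s: 11.13
ee_pos: [501.0, 112.5, 97.2]
ee_rot: [-154.5, 89.7, 19.9]
force: [8.1, 3.6, -6.1]
gripper_width: 23.6
t 11.1333 ee [501.  112.5  97.2] w 23.6 F [ 8.1  3.6 -6.1] yang -95.6
 offset [-0.   0.4  4.8] rot [-0.19 -0.27  0.13] dist 5.0
```

View pics/n_w.png

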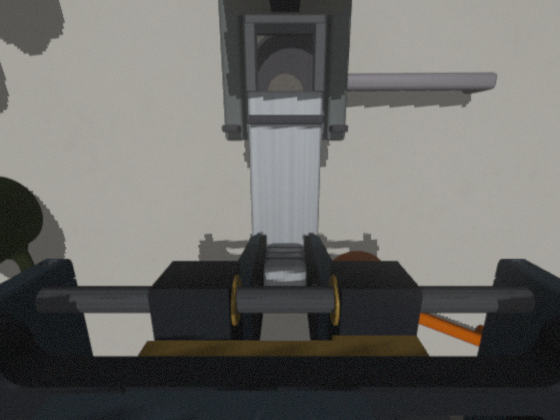

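The tablet shows through the open pocket at (286,85). The bar at row 119 is just short of the fins at row 130, and the hand has pulled 40 mm. I need about 5 mm more.

```bash

python3 -m handwheel '{"gripper":[1,1,1,1,1],"offset":[[0,0,2],[0,0,4],[0,0,5],[0,0,5],[0,0,5]],"rot":[[0,0,0],[0,0,0],[0,0,0],[0,0,0],[0,0,0]]}' 50
python3 - <<'E'
from h import *
import pickle
plan([496.2,112.6,97.2],-95.4)
s=state();pickle.dump(s,open('o.pkl','wb'))
f=grab_frame('wrist'); cv2.imwrite('pics/o_w.png',f[:,:,::-1]); cv2.imwrite('pics/o_w2.png',cv2.resize(f[0:150,200:360,::-1],None,fx=4,fy=4,interpolation=cv2.INTER_CUBIC))
E
```

```text
time_s: 11.6
ee_pos: [496.2, 112.9, 97.2]
ee_rot: [-154.9, 89.7, 19.5]
force: [5.7, 3.4, -4.8]
gripper_width: 23.9
t 11.6 ee [496.2 112.9  97.2] w 23.9 F [ 5.7  3.4 -4.8] yang -95.6
 offset [-0.   0.3 -0. ] rot [-0.19 -0.27  0.12] dist 0.0
```

View pics/o_w2.png

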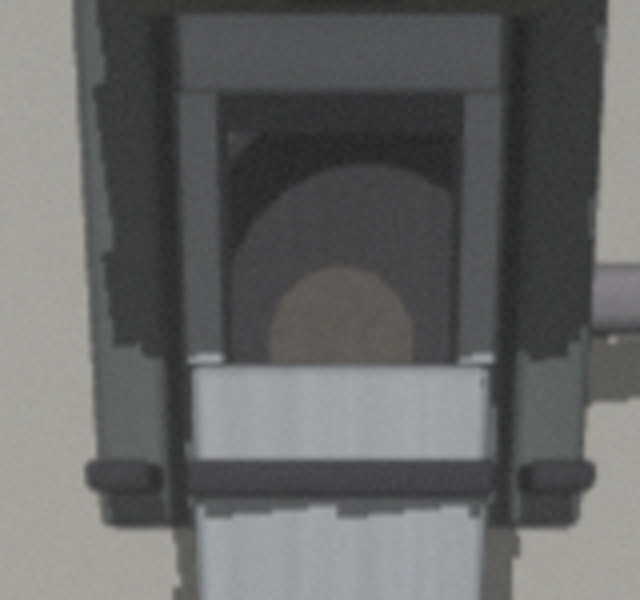

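```bash
python3 - <<'E'
from h import *
import pickle
s=pickle.load(open('o.pkl','rb'))
for z in (10,17): print(onz('wrist',284.5,83,z,s).round(1), 'r',np.linalg.norm(onz('wrist',267,83,z,s)-onz('wrist',303,83,z,s)).round(1))
print('bar',onz('wrist',200+340/4,119,96,s).round(1),'fins',onz('wrist',200+340/4,118.5,98,s).round(1))
f=grab_frame('scene'); cv2.imwrite('pics/p_s.png',f[:,:,::-1])
E
python3 -m handwheel '{"gripper":[1,1,1,1,1],"offset":[[0,0,0],[0,0,0],[0,0,0],[0,0,0],[0,0,0]],"rot":[[0,0,0],[0,0,0],[0,0,0],[0,0,0],[0,0,0]]}' 50
python3 -c "
from h import *
plan([496.2,112.6,97.2],-95.4);f=grab_frame('wrist'); cv2.imwrite('pics/q_w.png',f[:,:,::-1])"
```

```text
[612.4 101.2  10. ] r 29.4
[611.4 101.3  17. ] r 28.6
bar [581.3 103.7  96. ] fins [581.5 103.7  98. ]
time_s: 12.12
ee_pos: [496.3, 112.9, 97.2]
ee_rot: [-154.4, 89.7, 20.0]
force: [7.7, 2.8, -4.8]
gripper_width: 23.7
t 12.1167 ee [496.3 112.9  97.2] w 23.7 F [ 7.7  2.8 -4.8] yang -95.6
 offset [-0.   0.3  0.1] rot [-0.2  -0.27  0.13] dist 0.0
```

View pics/q_w.png

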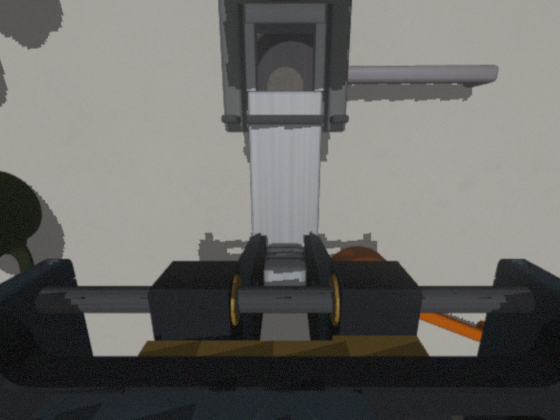

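The bar and the fins are both at row 119, so the slide is at the mark. The tablet at (285,83) lies at cup-floor height, about 5 mm from the cup's centre, and the arm is at rest.

```bash
python3 -c "
from workcell import *
print(job_done())"
```

```text
the job is handed in; nothing more can be done
None
```

I set the steel scoop down under the outlet, let go of it, and pulled the slide to the mark. I handed the job in at about 12 s, still holding the slide with a 50 N grip. `job_done()` gives no verdict, so what follows rests on my own measurements.

- **Scoop:** Its cup measured about 4 mm from below the outlet (within 20 mm needed). That was taken before the pull; afterwards I only saw by eye that the handle had not moved.
- **Slide:** The crossbar was level with the fins in the last wrist picture, and the hand had moved 45 mm. Spring force was steady at 6–8 N and the arm was at rest.
- **Tablet:** It lies in the cup, about 5 mm from its centre. Its apparent size, 29 mm against 30 mm, fits that height.
- **Bystanders:** I did not touch the orange and red scoops, the mug or the jars on purpose, and saw no sign of contact. I made no final check of the mug's and jars' positions.
- **Disagreements:** The views differed by 3–5 mm on the dispenser's position, well inside the tolerance. A sideways grip force of about 3 N remained at the end.

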